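# Clamp the freshly glued drinks-tray handle

## Robot

A 7-joint arm with a two-finger parallel gripper is mounted at the origin on the work surface. World frame = base frame: x ahead of the robot, y to its left, z up, the work surface at z = 0. Lengths are in m, angles in rad, forces in N, time in s.
With the tool pointing down it reaches from about 0.35 to 0.9 m from the base axis. Payload 8.1 kg.
Tool frame: the origin (TCP) lies midway between the tips of the shut fingers; the grasp point (between the pads) lies 19 mm behind it; z points along the fingers, x is the direction in which the jaws open and shut, and the axes are right-handed (so a half turn about z gives the same grasp; the last joint's range is limited). The gripper opens to 92 mm and grips with 3 to 60 N. Pads are 19 mm wide; open, the fingers measure 130 mm over their backs; the gripper's body (75 mm by 190 mm) begins 47 mm behind the grasp point.
Start: joints at [-1.254, 0.434, 0.025, 1.573, -0.012, 1.134, -0.075], TCP at [0.255, 0.571, 0.227] pointing down, gripper open.
Joint ranges: [-2.62, 2.62], [-0.44, 2.09], [-1.27, 1.32], [0.08, 2.57], [-1.32, 4.46], [0.12, 2], [-2.74, 2.74]. Speed limits (rad/s): [2.22, 2.22, 3.01, 3.01, 3.14, 3.14, 3.14].

## Interface

Orientations are given as a rotation vector (axis times angle).
In Python, from cell import arm gives the robot as it stands. The module is installed in compiled form; this text tells all that it offers.
- The arm moves only by the tool play_rows, never from a script. Its argument "motion" is a list of rows, each a list of 7 numbers: the gripper's target within -1 to 1 (fully open at 1, half-way at 0, shut at -1), then the shift along the tool's x, y, z in mm, then the turn, a rotation vector about the tool's x, y, z in rad. In form: [[claw, tx, ty, tz, ax, ay, az], ...]. A call has 1 to 10 rows; each row is the pose to reach, as a shift and turn from the pose measured when the call began, along the tool's axes at that moment; what a row does not reach only later rows make up. A row lasts 1/10 s, in which the tool goes at most 50 mm and 8.59 degrees, less where a joint would pass 70% of its speed; a pose out of reach is approached as far as the arm can. A call with a gripper value outside its range is refused whole. The fingers move at their own pace and stop on an object; "force" is the grip in N (left out, the last holds). Time passes only in rows, so rows that repeat a pose let the fingers close. It gives the time, the measured TCP pose, the force and the opening at its end, in the units of the state.
- arm.observe(): the state, without advancing time (a new reading comes with each control period).
- arm.get_image(name): name is "side" or "top"; returns a dict with "img" (420x560x3 uint8, blue, green, red), "depth" (420x560 float32, m along the optical axis (not along the pixel's ray), 0 where there is no reading), "K" (3x3 intrinsics, pixels), "rvec" (rotation vector, rad) and "tvec" (3), from world to camera coordinates, as OpenCV has them. Camera axes: x right, y down, z forward; pixel columns grow to the right and rows downward; lengths in m; the calibration is good to about 2 mm. A picture is of the moment at which its call begins.
- arm.sign_off(): hands the job in, once; it reports no verdict.
Trained networks look in a picture, given as the dict that the camera call returned (one of the last four; its "shot" number tells which), for a name from the list of things; names that differ only in an ending like _2 or _b are one class to them, and where a whole thing is asked for, a point or a joint stands for the part that bears it (a point fixed in the world has none). Each returns a list of dicts, best first, with "score" (0 to 1); they miss things now and then, are a little off and sometimes report something else, mostly with a low value. They report only what shows in the picture. A call takes as long as a camera call. They do not tell look-alikes from the thing itself.
- arm.look_for(picture, query): "box" ([left, top, width, height] as shares, 0 to 1, of the picture: columns of its width, rows of its height, round what is visible of it).
The state is a dict: "clock": time; "joints": joint angles; "dq": joint speeds; "joint_efforts": joint torques, N m; "position": TCP position; "ee_rot": TCP orientation; "force": force on the tool from outside, world axes, zero at the start; "ft_torque": the same for the moment, N m; "width": opening from 0.0 (shut) to 1.0 (fully open).
Only numpy, scipy, OpenCV 4.12 (cv2) and the standard library are available. Lean on these libraries where they do the work, as an engineer would, in place of code of your own. Each camera call takes 0.05 s, during which the arm holds its last target. There are 200 camera calls.

## Task

Set the freshly glued two-tone tray handle upright on the red clamp's wooden bed, squarely between the jaws and close to the fixed jaw, and let go of it. Then pump the orange trigger, never pushing the rod or its pad by hand, until the pad pushes the handle home against the fixed jaw, and squeeze on gently until the pad's orange stem is pressed about half way in, never fully in, which would crush the joint. Finish while still holding the trigger back at that pressure, with the other things on the counter left alone.

Things in the scene. Friction and masses are not known exactly. Their poses are not given: they have to be found in the camera images.
- handle_block: Workpiece, loose, about 120 g: drinks-tray handle glued from a dark and a pale wooden half, 44 mm (its x, across the glue line) by 56 mm (its y) by 50 mm high, with a 26 mm wide, 22 mm high arch cut through along x below. Origin: centre of its underside; z up. It is clamped along its x, either half towards the fixed jaw. Can be taken from above across the 56 mm.
- clamp: Caulk-gun type clamp, screwed down: dark wooden bed (local x -140 to 200 mm, y +-60, top at z 12) with a red housing (x -120 to 0, y +-22, up to z 90). Origin: underside of the bed on the rod's line; x is the way the rod advances, to the fixed jaw; z up. A fixed upright black handle (22 x 34 mm) stands on the housing at x -105, up to z 175. The rod runs at z 40.
- bed (a point): Point on the bed's top (clamp x 138 mm, y 0, z 12 mm) where the underside centre of the tray handle lies when it is right against the fixed jaw with its x along the clamp's x.
- anvil: The fixed jaw: black plate 50 mm wide, 54 mm high, on the bed; origin at the foot of its flat inner face, at clamp x 160 mm, with a red stop behind it.
- rod_bar: The steel rod, 12 x 10 mm, with a 24 mm collar at its end, at z 40 mm. Not to be pushed by hand. Origin on the rod's axis at clamp x = 0 + the value of joint plunger.
- plunger (a joint): How far the rod has advanced, m, 0 to 0.075. At 0 the pad's face is 84 mm from the fixed jaw (40 mm from the tray handle when that is home). A drag of about 5 N alone holds the rod, so the pressure falls to about 5 N when the trigger is let go.
- pad (a joint): How far the pad is pressed in against its spring, m: 0 free, 0.012 fully in. Spring force 2 N + 2 N per mm (about 14 N at half way). Between collar and pad the orange stem, 14 mm across, shows 14 mm when free and about 8 mm when half way in.
- pad_plate: The moving jaw: black pad 40 mm wide, 36 mm high, 8 mm thick, on the rod's end. Origin at the centre of its face, which looks along clamp +x.
- trigger (a joint): Orange trigger, rad: 0 at rest (leaning 0.23 rad to the fixed jaw), 0.46 fully pulled to the black handle; a light spring returns it. Pulling it advances the rod 29 mm per rad through a ratchet of 4 mm teeth, 8 to 13 mm a full stroke; the rod stays while the trigger goes back to rest. At the top it takes 4 to 6 N with the rod free, 8 to 12 N with the pad half way in.
- trigger_grip: Orange trigger blade, 12 mm thick (x), 28 wide (y), 85 long (z), standing up from the housing. Origin on its pivot, at clamp x -30 mm, z 88 mm; it turns with the joint. The black handle stands about 70 mm behind it at rest. Push its front face towards the black handle with shut fingers, or grip the blade.
- trigger_top (a point): Top edge of the trigger's front face (the one towards the fixed jaw), 85 mm from the pivot, 6 mm in front of the blade's middle.
- jigger: Steel measure, 42 mm wide, 75 mm high, loose; leave alone.
- glue_bottle: Yellow glue bottle, 48 mm wide, 130 mm high; leave alone.
- offcuts: Two-tone wooden offcut strip 42 x 110 x 22 mm; leave alone.
- wine_bottle: Green wine bottle, 74 mm wide, 240 mm high; leave alone.
- coasters: Stack of cork coasters, 96 mm wide, 30 mm high; leave alone.
Mind the look-alikes: they are no part of the job. Leave any green or yellow look-alike of the handle_block alone.

How it is judged:
On the way, in this order (a step that is already met when the one before it is completed fails the run):
1. the tray handle stands upright and square on the bed between the jaws, near the fixed jaw, let go, the pad not yet on it (x of handle_block in the frame of clamp between 0.105 and 0.144 m and y of handle_block in the frame of clamp between -0.012 and 0.012 m and z of handle_block in the frame of clamp below 0.02 m and angle between the x axis of handle_block and the x axis of clamp, either way round below 0.12 rad and angle between handle_block's own z axis and vertical below 0.1 rad and contact force between handle_block and the arm below 0.3 N and linear speed of handle_block below 0.02 m/s and contact force between pad_plate and handle_block below 0.5 N), for 0.2 s.
2. the trigger, pulled by the fingers, brings the pad firmly onto the tray handle (contact force between pad_plate and handle_block above 3 N and contact force between the fingers and trigger_grip above 1 N), for 0.1 s.
At the end, for the whole second after the job is handed in: Tray handle upright on the bed (12 mm of the rod's line, 0.12 rad of square), over 5 N on it from pad and from fixed jaw, pad pressed in 3.5 to 9 mm of its 12, fingers still pushing the trigger with over 2 N, arm off the tray handle, others moved under 30 mm (x of handle_block in the frame of clamp between 0.132 and 0.144 m and y of handle_block in the frame of clamp between -0.012 and 0.012 m and z of handle_block in the frame of clamp below 0.02 m and angle between the x axis of handle_block and the x axis of clamp, either way round below 0.12 rad and angle between handle_block's own z axis and vertical below 0.1 rad and value of joint pad between 0.0035 and 0.009 m and contact force between pad_plate and handle_block above 5 N and contact force between handle_block and anvil above 5 N and contact force between the fingers and trigger_grip above 2 N and contact force between handle_block and the arm below 0.3 N and linear speed of handle_block below 0.02 m/s); the arm keeps its last pose, push and grip.
It fails at once if the pad is pressed fully in (over 11.3 mm): the joint is crushed (value of joint pad above 0.0113 m).
It fails at once if the rod or its pad is pushed by hand (over 3 N) (contact force between the arm and rod_bar above 3 N or contact force between the arm and pad_plate above 3 N).
It fails at once if another thing on the counter is moved over 30 mm (distance of any of jigger, glue_bottle, offcuts, wine_bottle, coasters from where it was at the start of the episode above 0.03 m).
It also fails if it takes over 72 s, if anything falls off the work surface, if the arm or the gripper's body presses on something with over 40 N, if the wrist force passes 120 N, or if a joint passes its speed limit or range.

## Working session

There is one attempt and no reset: what is moved stays moved. The work goes in short steps, Python scripts to look and compute and a tool call to move; the robot and the scene stay as the last step left them, time stands still between calls to the robot, and variables do not carry over. Pictures are saved under pics/ and viewed, on a budget of 10 in all, crops included, one or two more only if the job needs it, and the job is handed in when it is done.

Besides the shell and the picture viewer there is one more tool, called after "Emit:" as name(argument=value, ...), one argument or row to a line, values as JSON. play_rows: Moves the arm, as the interface text tells. Its arguments: {"type":"object","properties":{"motion":{"type":"array"},"force":{"type":"number"}},"required":["motion"]}

```bash
mkdir -p pics; cat > h.py <<'E'
import numpy as np, cv2
from cell import arm
from scipy.spatial.transform import Rotation as R
def snap(n,f):
    p=arm.get_image(n); cv2.imwrite('pics/'+f,p['img']); return p
def cloud(p):
    h,w=p['depth'].shape; u,v=np.meshgrid(np.arange(w),np.arange(h)); z=p['depth']; K=p['K']
    c=np.stack([(u-K[0,2])/K[0,0]*z,(v-K[1,2])/K[1,1]*z,z],-1)
    Rm=R.from_rotvec(np.ravel(p['rvec'])).as_matrix()
    W=(c-np.ravel(p['tvec']))@Rm; W[z==0]=np.nan
    return W
def proj(p,X):
    return cv2.projectPoints(np.array(X,float).reshape(-1,3),np.ravel(p['rvec']),np.ravel(p['tvec']),p['K'],None)[0].reshape(-1,2)
def st():
    s=arm.observe(); return s
E
python3 - <<'E'
from h import *
for n in('side','top'):
    p=snap(n,n+'0.png'); np.savez(n+'0.npz',W=cloud(p),img=p['img'])
    for q in('handle_block','trigger_grip','anvil','pad_plate','clamp'):
        for d in arm.look_for(p,q)[:3]: print(n,q,round(d['score'],2),np.round(np.array(d['box'])*[560,420,560,420]))
    print(np.ravel(p['tvec']),np.ravel(p['rvec']),p['K'][0,0])
print(arm.observe())
E
```

```text
side handle_block 0.92 [180. 170.  23.  23.]
side handle_block 0.86 [150. 195.  25.  30.]
side handle_block 0.74 [145. 180.  25.  21.]
side trigger_grip 0.8 [267. 216.  12.  31.]
side anvil 0.74 [229. 211.  14.  17.]
side anvil 0.27 [379. 197.  41.  90.]
side pad_plate 0.49 [247. 232.  16.  12.]
side clamp 0.7 [212. 211. 108.  96.]
[-0.46897691  0.28525438  0.80348512] [ 2.17876822 -0.61557826  0.31164944] 380.2518041132773
top handle_block 0.91 [141. 257.  32.  26.]
top handle_block 0.91 [153. 222.  17.  21.]
top handle_block 0.78 [142. 303.  24.  26.]
top trigger_grip 0.53 [276. 244.  12.   5.]
top trigger_grip 0.42 [331. 136.  33.  43.]
top trigger_grip 0.16 [228. 144.  22.  25.]
top anvil 0.58 [206. 250.  14.  17.]
top pad_plate 0.73 [273. 144.  35.  41.]
top pad_plate 0.62 [245. 247.   8.   9.]
top clamp 0.96 [204. 227. 124.  53.]
top clamp 0.18 [381. 257.  18.  13.]
[0.01807847 0.5847535  1.30580368] [ 2.13931187 -2.1498403   0.12381494] 478.5658014444514
{'clock': 0.6, 'joints': array([-1.25361438,  0.43443414,  0.0249536 ,  1.57321606, -0.01159322,
        1.13400337, -0.07507918]), 'dq': array([-0.00191312, -0.00276385,  0.0001682 ,  0.00085505, -0.00021518,
        0.00252043, -0.00083418]), 'joint_efforts': array([-1.99163501e-04, -6.67347264e+01,  9.83562134e-01, -3.14685309e+01,
       -6.06578775e-02,  3.32202204e-02,  7.13216673e-05]), 'position': array([0.25473009, 0.57073937, 0.22677602]), 'ee_rot': array([-2.63550536e+00, -1.70978997e+00, -1.01631059e-04]), 'force': array([1.09412944, 0.59921446, 0.11204575]), 'ft_torque': array([0.06497826, 0.0176644 , 0.01119953]), 'width': 0.9961583834030436}
```

View pics/side0.png

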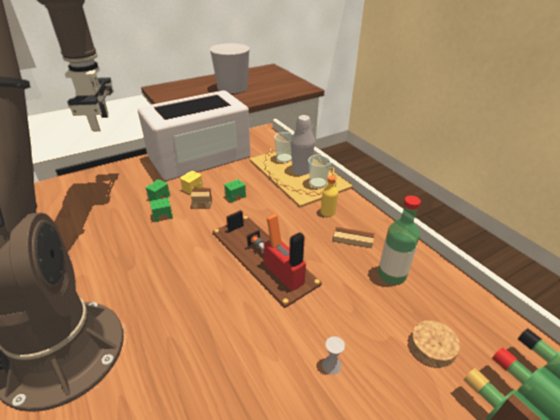

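View pics/top0.png

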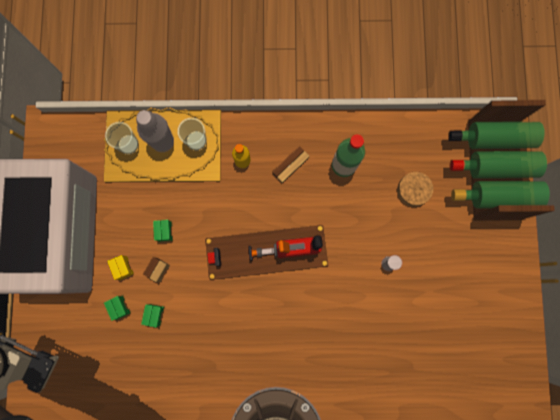

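The side and top views show the two-tone block at top px (156,270), between green and yellow look-alikes. The clamp bed spans about (206–328, 228–280), with the fixed jaw at its left end (+y). Next I'll measure both.

```bash
python3 - <<'E'
from h import *
d=np.load('top0.npz');W=d['W'];img=d['img']
def sel(x0,y0,x1,y1,zl,zh):
    m=np.zeros(W.shape[:2],bool); m[y0:y1,x0:x1]=1
    return m&(W[...,2]>zl)&(W[...,2]<zh)
def rect(m,name):
    P=W[m]; r=cv2.minAreaRect((P[:,:2]*1000).astype(np.float32)); print(name,len(P),np.round(r[0],1),np.round(r[1],1),round(r[2],1),'zmed',np.median(P[:,2]).round(4)); print(np.round(cv2.boxPoints(r)).tolist())
print('table z',np.nanmedian(W[330:360,200:260,2]), np.nanstd(W[330:360,200:260,2]))
rect(sel(138,250,180,292,.03,.07),'block')
rect(sel(195,220,340,285,.007,.02),'bed')
rect(sel(195,240,228,275,.04,.08),'anvil+stop')
rect(sel(265,225,335,265,.08,.1),'housing top')
rect(sel(265,225,335,265,.15,.2),'tops')
hsv=cv2.cvtColor(img,cv2.COLOR_BGR2HSV)
# yellow screws
ys=(hsv[...,0]>18)&(hsv[...,0]<32)&(hsv[...,1]>110)&(hsv[...,2]>150)
ys[:220]=0;ys[290:]=0;ys[:,:195]=0;ys[:,340:]=0
n,l,s,c=cv2.connectedComponentsWithStats(ys.astype(np.uint8))
for i in range(1,n):
    if s[i,4]>3: print('screw',c[i],s[i,4],np.nanmedian(W[l==i],0).round(4))
a=cv2.resize(img[210:330,95:345],None,fx=3.2,fy=3.2,interpolation=cv2.INTER_CUBIC); cv2.imwrite('pics/crop1.png',a)
ds=np.load('side0.npz'); 
E
```

```text
table z 0.0008853477091342692 0.0027867892374176945
block 355 [450.4 336.8] [45.1 56.3] 60.9 zmed 0.0509
[[415.0, 331.0], [464.0, 303.0], [486.0, 343.0], [437.0, 370.0]]
bed 3780 [500.9  26. ] [406.5 182.8] 89.8 zmed 0.0126
[[409.0, -177.0], [591.0, -178.0], [593.0, 229.0], [410.0, 230.0]]
anvil+stop 164 [482.  174.8] [48.9 34. ] 7.2 zmed 0.0575
[[456.0, 189.0], [460.0, 155.0], [508.0, 161.0], [504.0, 195.0]]
housing top 499 [508.9 -60.1] [ 44.2 119.8] 6.4 zmed 0.09
[[480.0, -3.0], [494.0, -122.0], [538.0, -117.0], [524.0, 2.0]]
tops 178 [509.9 -61. ] [ 31.8 110.7] 3.6 zmed 0.172
[[491.0, -7.0], [498.0, -117.0], [529.0, -115.0], [522.0, -5.0]]
screw [319.5 228. ] 16 [ 0.5675 -0.1237  0.012 ]
screw [208.33333333 240.88888889] 9 [0.5317 0.1943 0.0153]
screw [324.375 262.75 ] 16 [ 0.4677 -0.1349  0.0137]
screw [211.8 276. ] 10 [0.4324 0.182  0.0171]
```

View pics/crop1.png

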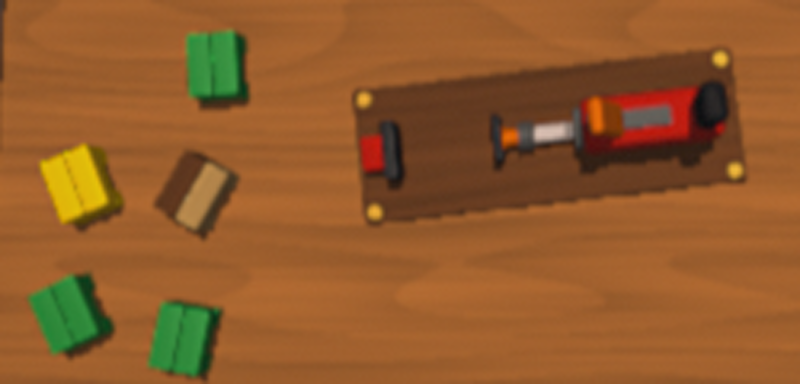

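```bash
cat >> h.py <<'E'
O=np.array([.5028,-.0005]); CA=np.deg2rad(96.4)
CX=np.array([np.cos(CA),np.sin(CA)]); CY=np.array([-np.sin(CA),np.cos(CA)])
def cw(x,y): return O+x*CX+y*CY
def toclamp(p): d=np.asarray(p)[...,:2]-O; return np.stack([d@CX,d@CY],-1)
def plan(xy,z,deg):
    """tool-axes shift (mm) and turn to a pointing-down TCP pose with tool x at deg"""
    s=arm.observe(); Rc=R.from_rotvec(s['ee_rot']); a=np.deg2rad(deg)
    x=np.array([np.cos(a),np.sin(a),0]); zz=np.array([0,0,-1.]); Rt=R.from_matrix(np.stack([x,np.cross(zz,x),zz],1))
    t=Rc.inv().apply(np.array([*xy,z])-s['position'])*1000
    print('plan',t.round(1),(Rc.inv()*Rt).as_rotvec().round(4))
E
python3 - <<'E'
from h import *
plan((.4504,.3368),.15,-29.1)
plan((.4504,.3368),.011,-29.1)
E
```

```text
plan [-133.9  274.    76.8] [-1.0000e-04 -1.0000e-04  1.6589e+00]
plan [-133.9  274.   215.8] [-1.0000e-04 -1.0000e-04  1.6589e+00]
```

Emit:
play_rows(
  motion=[
    [1,-134,274,77,0,0,1.659],
    [1,-134,274,77,0,0,1.659],
    [1,-134,274,77,0,0,1.659],
    [1,-134,274,77,0,0,1.659],
    [1,-134,274,77,0,0,1.659],
    [1,-134,274,77,0,0,1.659],
    [1,-134,274,77,0,0,1.659],
    [1,-134,274,77,0,0,1.659],
    [1,-134,274,77,0,0,1.659],
    [1,-134,274,77,0,0,1.659],
  ],
)

```text
clock: 1.6
position: [0.4505, 0.3365, 0.1498]
ee_rot: [-3.092, 0.556, -0.0]
force: [0.2, 0.2, 0.1]
width: 1.004
```

Emit:
play_rows(
  motion=[
    [1,0,0,0,0,0,0.3],
    [1,0,0,0,0,0,0.3],
    [1,0,0,0,0,0,0.3],
    [1,0,0,0,0,0,0.3],
  ],
)

```text
clock: 2.0
position: [0.4504, 0.3367, 0.1498]
ee_rot: [-2.976, 1.005, -0.0]
force: [-0.1, -0.1, -0.8]
width: 1.001
```

```bash
python3 - <<'E'
from h import *
plan((.4504,.3368),.011,-29.1)
E
```

```text
plan [-1.000e-01 -0.000e+00  1.388e+02] [-2.000e-04 -1.000e-04 -1.434e-01]
```

Emit:
play_rows(
  motion=[
    [1,0,0,30,0,0,-0.143],
    [1,0,0,60,0,0,-0.143],
    [1,0,0,90,0,0,-0.143],
    [1,0,0,115,0,0,-0.143],
    [1,0,0,130,0,0,-0.143],
    [1,0,0,138,0,0,-0.143],
    [1,0,0,138,0,0,-0.143],
    [1,0,0,138,0,0,-0.143],
  ],
)

```text
clock: 2.8
position: [0.4509, 0.337, 0.0125]
ee_rot: [-3.04, 0.788, -0.001]
force: [0.9, -0.8, 1.1]
width: 1.003
```

Emit:
play_rows(
  motion=[
    [-1,0,0,0,0,0,0],
    [-1,0,0,0,0,0,0],
    [-1,0,0,0,0,0,0],
    [-1,0,0,0,0,0,0],
    [-1,0,0,0,0,0,0],
    [-1,0,0,0,0,0,0],
    [-1,0,0,0,0,0,0],
    [-1,0,0,0,0,0,0],
  ],
  force=15,
)

```text
clock: 3.6
position: [0.4513, 0.337, 0.0127]
ee_rot: [-3.04, 0.788, -0.002]
force: [0.1, -1.2, 3.8]
width: 0.608
```

Emit:
play_rows(
  motion=[
    [-1,0,0,-30,0,0,0],
    [-1,0,0,-60,0,0,0],
    [-1,0,0,-90,0,0,0],
    [-1,0,0,-120,0,0,0],
    [-1,0,0,-120,0,0,0],
  ],
)

```text
clock: 4.1
position: [0.4527, 0.3381, 0.136]
ee_rot: [-3.035, 0.787, -0.006]
force: [0.4, 0.2, -1.0]
width: 0.61
```

```bash
python3 - <<'E'
from h import *
plan(cw(.130,0),.13,6.4)
p=snap('top','t1.png');q=snap('side','s1.png');W=cloud(p)
print(arm.look_for(p,'handle_block')[:4])
a=cv2.resize(p['img'][210:330,95:345],None,fx=3,fy=3);b=cv2.resize(q['img'][120:320,130:350],None,fx=2.5,fy=2.5)[:,:750] 
b=cv2.resize(q['img'][150:310,130:330],None,fx=1.5,fy=1.5)
c=np.zeros((600,750,3),np.uint8);c[:360,:750]=a;c[360:600,:300]=b;cv2.imwrite('pics/c2.png',c)
E
```

```text
plan [132.9 165.8   5.2] [-0.006  -0.004  -0.6191]
[{'box': [0.2541, 0.7279, 0.0439, 0.0579], 'score': 0.85}, {'box': [0.2702, 0.531, 0.0343, 0.0502], 'score': 0.65}, {'box': [0.247, 0.6112, 0.0411, 0.0617], 'score': 0.61}, {'box': [0.4104, 0.3433, 0.0412, 0.0543], 'score': 0.5}]
```

View pics/c2.png

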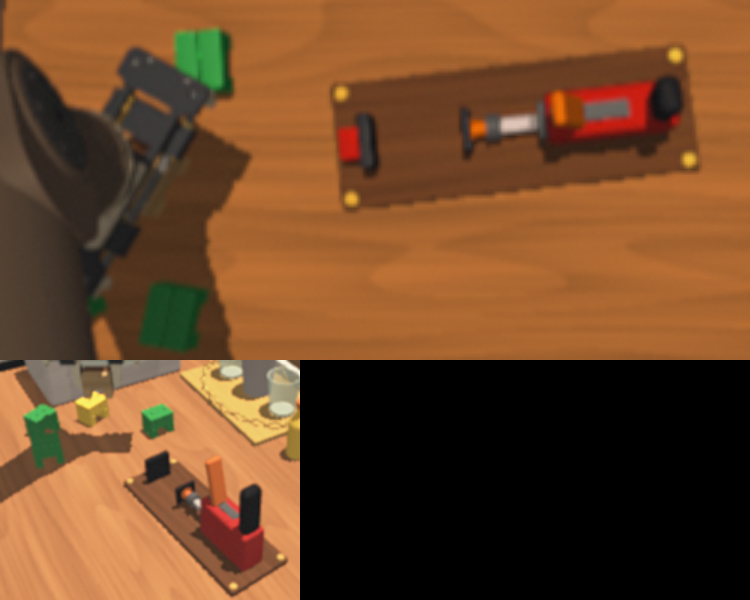

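The grip is good: the opening is 56 mm. Now I'll carry the block over the bed.

Emit:
play_rows(
  motion=[
    [-1,33,41,5,-0.006,-0.004,-0.15],
    [-1,66,83,5,-0.006,-0.004,-0.3],
    [-1,100,124,5,-0.006,-0.004,-0.45],
    [-1,133,166,5,-0.006,-0.004,-0.6],
    [-1,133,166,5,-0.006,-0.004,-0.619],
    [-1,133,166,5,-0.006,-0.004,-0.619],
    [-1,133,166,5,-0.006,-0.004,-0.619],
  ],
)

```text
clock: 4.95
position: [0.4852, 0.1272, 0.1258]
ee_rot: [3.132, 0.174, -0.011]
force: [-0.1, 0.2, -1.5]
width: 0.609
```

```bash
python3 - <<'E'
from h import *
plan(cw(.130,0),.026,6.4)
s=arm.observe();print(s['position'],toclamp(s['position']))
q=snap('side','s2.png');W=cloud(q)
b=cv2.resize(q['img'][170:290,180:330],None,fx=5,fy=5,interpolation=cv2.INTER_CUBIC);cv2.imwrite('pics/c3.png',b)
E
```

```text
plan [ 4.  -1.5 99.7] [ 0.004   0.0074 -0.001 ]
[0.48518196 0.12724174 0.12575931] [0.12890951 0.003269  ]
```

View pics/c3.png

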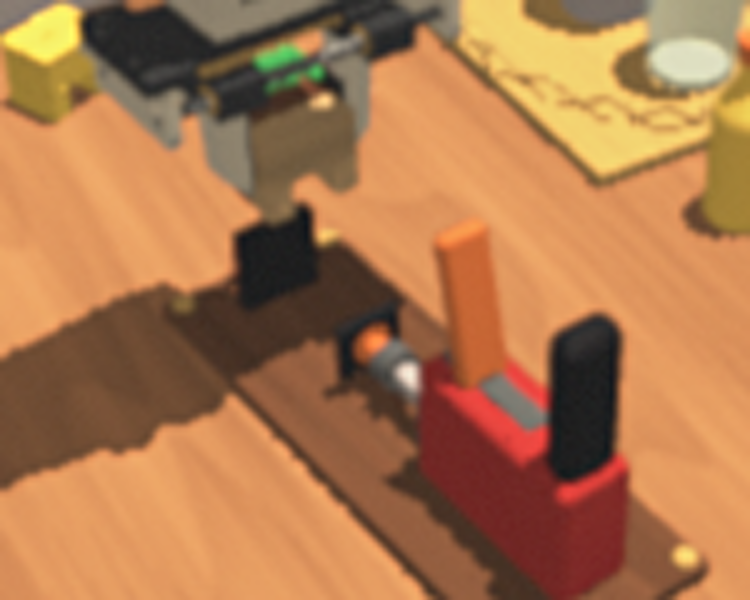

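The block hangs upright above the bed, pale half towards the pad (crop px ~305,150) and just over the fixed jaw's picture. Lowering it now.

Emit:
play_rows(
  motion=[
    [-1,4,-1.5,25,0.004,0.007,0],
    [-1,4,-1.5,50,0.004,0.007,0],
    [-1,4,-1.5,70,0.004,0.007,0],
    [-1,4,-1.5,85,0.004,0.007,0],
    [-1,4,-1.5,95,0.004,0.007,0],
    [-1,4,-1.5,100,0.004,0.007,0],
    [-1,4,-1.5,100,0.004,0.007,0],
    [-1,4,-1.5,100,0.004,0.007,0],
  ],
)

```text
clock: 5.8
position: [0.4887, 0.13, 0.0263]
ee_rot: [-3.136, -0.177, -0.001]
force: [-0.1, 0.2, -1.2]
width: 0.612
```

```bash
python3 - <<'E'
from h import *
plan(cw(.130,0),.025,6.4)
s=arm.observe();print(s['position'],toclamp(s['position']),s['force'])
E
```

```text
plan [-0.5  1.3  1.3] [-0.0003 -0.0006  0.0011]
[0.48867099 0.13000242 0.02628159] [ 0.13126406 -0.00050601] [-0.11320784  0.16154091 -1.19272885]
```

Emit:
play_rows(
  motion=[
    [-1,-0.5,1,1.5,0,0,0],
    [-1,-0.5,1,2.5,0,0,0],
    [-1,-0.5,1,3,0,0,0],
    [-1,-0.5,1,3,0,0,0],
  ],
)

```text
clock: 6.2
position: [0.4887, 0.129, 0.0244]
ee_rot: [-3.135, -0.177, -0.003]
force: [-2.1, -0.8, 12.5]
width: 0.612
```

Emit:
play_rows(
  motion=[
    [-1,0,0,-0.5,0,0,0],
    [0.5,0,0,-0.5,0,0,0],
    [0.8,0,0,-0.5,0,0,0],
    [0.8,0,0,-0.5,0,0,0],
    [0.8,0,0,-0.5,0,0,0],
  ],
)

```text
clock: 6.7
position: [0.4888, 0.129, 0.0248]
ee_rot: [-3.136, -0.177, -0.003]
force: [0.6, -0.5, 0.2]
width: 0.884
```

Emit:
play_rows(
  motion=[
    [0.8,0,0,-20,0,0,0],
    [0.8,0,0,-50,0,0,0],
    [0.8,0,0,-90,0,0,0],
    [0.8,0,0,-135,0,0,0],
    [0.8,0,0,-180,0,0,0],
    [-1,0,0,-220,0,0,0],
    [-1,0,0,-240,0,0,0],
    [-1,0,0,-240,0,0,0],
  ],
)

```text
clock: 7.5
position: [0.4899, 0.1292, 0.2678]
ee_rot: [-3.133, -0.177, -0.011]
force: [0.1, 0.4, 0.0]
width: 0.689
```

```bash
python3 - <<'E'
from h import *
plan(cw(.04,0),.265,6.4)
q=snap('side','s3.png');W=cloud(q)
b=cv2.resize(q['img'][170:290,180:330],None,fx=5,fy=5,interpolation=cv2.INTER_CUBIC);cv2.imwrite('pics/c4.png',b)
C=toclamp(W); z=W[...,2]
m=(C[...,0]>.09)&(C[...,0]<.153)&(abs(C[...,1])<.045)&(z>.055)&(z<.075)
P=C[m];r=cv2.minAreaRect((P*1000).astype(np.float32));print('blocktop',len(P),r,np.median(z[m]))
E
```

```text
plan [-1.8 90.3  2.6] [-0.003  -0.007   0.0008]
blocktop 246 ((127.57332611083984, 0.14247703552246094), (44.782169342041016, 56.87369918823242), 0.5311814546585083) 0.06296206369217958
```

View pics/c4.png

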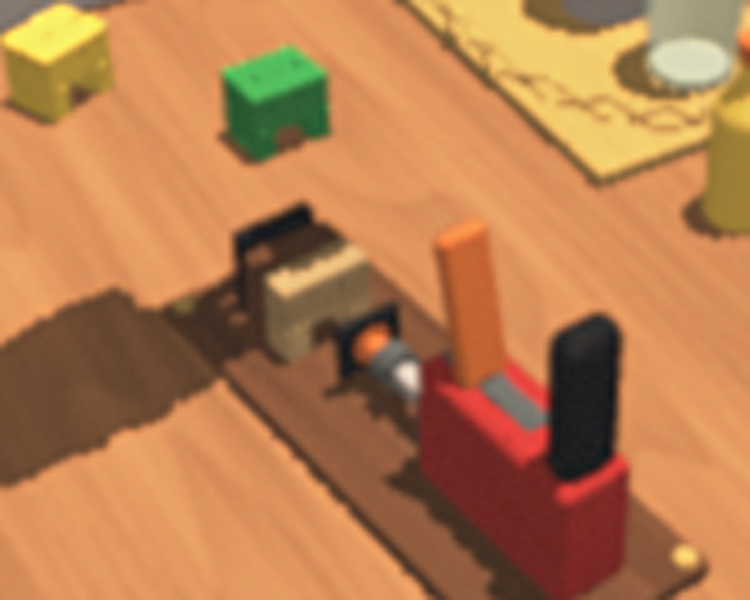

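The block stands at clamp (127.6, 0.1) mm, square to 0.5°. Next is the trigger: go in front of it with shut fingers.

Emit:
play_rows(
  motion=[
    [-1,-2,45,3,-0.003,-0.007,0],
    [-1,-2,90,3,-0.003,-0.007,0],
    [-1,-2,105,3,-0.003,-0.007,0],
    [-1,-2,105,40,-0.003,-0.007,0],
    [-1,-2,105,80,-0.003,-0.007,0],
    [-1,-2,105,110,-0.003,-0.007,0],
    [-1,-2,105,110,-0.003,-0.007,0],
    [-1,-2,105,110,-0.003,-0.007,0],
  ],
  force=15,
)

```text
clock: 8.35
position: [0.4985, 0.0244, 0.1552]
ee_rot: [3.135, 0.176, -0.008]
force: [0.2, 0.9, 1.5]
width: 0.006
```

```bash
python3 - <<'E'
from h import *
plan(cw(-.029,0),.158,6.4)
s=arm.observe();print(s['position'],toclamp(s['position']),s['width'],s['force'])
E
```

```text
plan [ 1.4 54.2 -2.8] [0.0016 0.0053 0.0006]
[0.49854153 0.02439236 0.15515247] [0.02521192 0.00145721] 0.006400001823114264 [0.21924121 0.89882456 1.45703478]
```

Emit:
play_rows(
  motion=[
    [-1,1,15,-3,0,0.005,0],
    [-1,1,22,-3,0,0.005,0],
    [-1,1,28,-3,0,0.005,0],
    [-1,1,34,-3,0,0.005,0],
    [-1,1,40,-3,0,0.005,0],
    [-1,1,40,-3,0,0.005,0],
  ],
)

```text
clock: 8.95
position: [0.5044, -0.0161, 0.1585]
ee_rot: [3.135, 0.175, 0.001]
force: [0.7, 3.4, 2.7]
width: 0.007
```

Emit:
play_rows(
  motion=[
    [-1,0,5,0,0,0,0],
    [-1,0,10,0,0,0,0],
    [-1,0,14,0,0,0,0],
    [-1,0,14,0,0,0,0],
  ],
)

```text
clock: 9.35
position: [0.5059, -0.0304, 0.1583]
ee_rot: [3.135, 0.174, 0.001]
force: [0.5, 4.0, -0.0]
width: 0.006
```

```bash
cat >> h.py <<'E'
def look(f):
    s=arm.observe();print('clamp',toclamp(s['position']).round(4),'z',s['position'][2].round(4),'F',s['force'].round(2),'Fcx',round(float(s['force'][:2]@CX),2))
    q=snap('side',f);W=cloud(q);C=toclamp(W);z=W[...,2]
    hsv=cv2.cvtColor(q['img'],cv2.COLOR_BGR2HSV)
    org=(hsv[...,0]>4)&(hsv[...,0]<16)&(hsv[...,1]>170)&(hsv[...,2]>110)
    m=(C[...,0]>-.1)&(C[...,0]<.1)&(abs(C[...,1])<.02)&(z>.095)&(z<.19)&org
    if m.sum(): 
        A=np.c_[z[m],np.ones(m.sum())];k=np.linalg.lstsq(A,C[m][:,0],rcond=None)[0];print('trig n',m.sum(),'slope',k[0].round(3),'x@top',C[m][:,0].max().round(4))
    # pad plate: above-the-rod part z .046-.06, |y|<.022
    m=(C[...,0]>.03)&(C[...,0]<.153)&(abs(C[...,1])<.024)&(z>.030)&(z<.068)
    h=np.histogram(C[m][:,0],np.arange(.03,.155,.004));print('profile',dict(zip((h[1][:-1]*1000).round().astype(int).tolist(),h[0].tolist())))
    m=(C[...,0]>.09)&(C[...,0]<.158)&(abs(C[...,1])<.045)&(z>.057)&(z<.075)
    if m.sum()>20: print('blocktop',len(C[m]),np.round(cv2.minAreaRect((C[m]*1000).astype(np.float32))[0],1))
    m=(C[...,0]>.03)&(C[...,0]<.15)&(abs(C[...,1])<.02)&(z>.03)&(z<.055)&org
    if m.sum(): print('stem n',m.sum(),'x',np.percentile(C[m][:,0],[2,50,98]).round(4))
    cv2.imwrite('pics/c_'+f,cv2.resize(q['img'][170:290,180:330],None,fx=5,fy=5,interpolation=cv2.INTER_CUBIC))
    return q
E
python3 - <<'E'
from h import *
look('s4.png')
E
```

```text
clamp [-0.0301  0.0003] z 0.1583 F [ 0.48  4.04 -0.02] Fcx 3.96
trig n 215 slope -0.174 x@top -0.0314
profile {30: 5, 34: 7, 38: 7, 42: 8, 46: 24, 50: 14, 54: 8, 58: 14, 62: 5, 66: 1, 70: 8, 74: 44, 78: 49, 82: 17, 86: 1, 90: 0, 94: 0, 98: 0, 102: 27, 106: 97, 110: 21, 114: 12, 118: 13, 122: 15, 126: 12, 130: 20, 134: 10, 138: 14, 142: 12, 146: 11, 150: 5}
blocktop 247 [130.9   2.8]
stem n 25 x [0.0706 0.0749 0.0785]
```

View pics/c_s4.png

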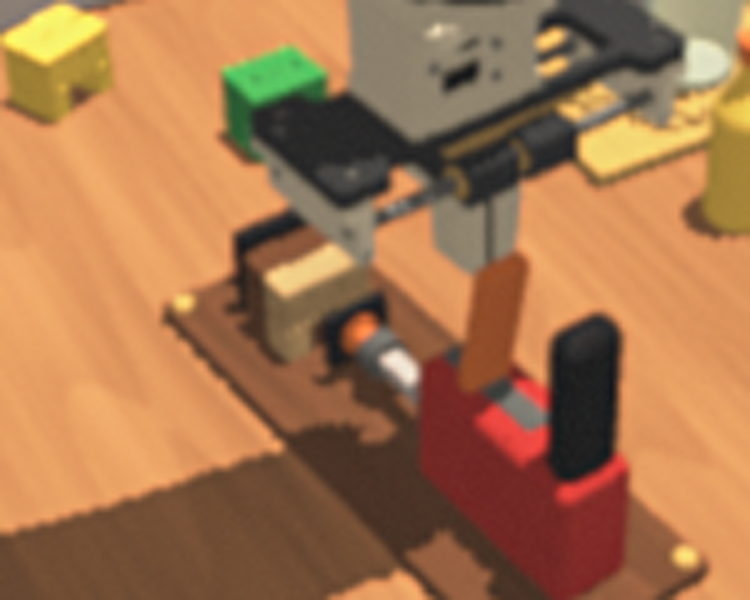

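The trigger is nearly fully pulled and the pad has advanced. It is visibly closer to the block (crop px ~355,330) but not touching. Now back and a second stroke.

Emit:
play_rows(
  motion=[
    [-1,0,-12,0,0,0,0],
    [-1,0,-24,0,0,0,0],
    [-1,0,-40,0,0,0,0],
    [-1,0,-44,0,0,0,0],
    [-1,0,-44,0,0,0,0],
    [-1,0,-36,0,0,0,0],
    [-1,0,-28,0,0,0,0],
    [-1,0,-20,0,0,0,0],
    [-1,0,-12,0,0,0,0],
    [-1,0,-6,0,0,0,0],
  ],
)

```text
clock: 10.4
position: [0.5055, -0.0251, 0.1586]
ee_rot: [3.135, 0.173, 0.001]
force: [-0.4, 4.4, 2.5]
width: 0.004
```

Emit:
play_rows(
  motion=[
    [-1,0,4,0,0,0,0],
    [-1,0,6,0,0,0,0],
    [-1,0,6,0,0,0,0],
  ],
)

```text
clock: 10.7
position: [0.5061, -0.0313, 0.1584]
ee_rot: [3.135, 0.172, 0.001]
force: [-0.3, 3.6, 0.3]
width: 0.001
```

```bash
python3 - <<'E'
from h import *
look('s5.png')
d=np.load('side0.npz');W=d['W'];C=toclamp(W);z=W[...,2];hsv=cv2.cvtColor(d['img'],cv2.COLOR_BGR2HSV)
org=(hsv[...,0]>4)&(hsv[...,0]<16)&(hsv[...,1]>170)&(hsv[...,2]>110)
m=(C[...,0]>.03)&(C[...,0]<.15)&(abs(C[...,1])<.02)&(z>.03)&(z<.055)&org
print('base stem',m.sum(),np.percentile(C[m][:,0],[2,50,98]).round(4))
E
```

```text
clamp [-0.031   0.0001] z 0.1584 F [-0.32  3.62  0.28] Fcx 3.64
trig n 206 slope -0.18 x@top -0.0352
profile {30: 7, 34: 6, 38: 9, 42: 4, 46: 8, 50: 8, 54: 6, 58: 17, 62: 16, 66: 12, 70: 9, 74: 5, 78: 2, 82: 6, 86: 40, 90: 57, 94: 13, 98: 2, 102: 17, 106: 72, 110: 15, 114: 13, 118: 18, 122: 13, 126: 15, 130: 14, 134: 15, 138: 16, 142: 9, 146: 14, 150: 2}
blocktop 264 [124.2   3.8]
stem n 25 x [0.0827 0.0883 0.091 ]
base stem 26 [0.059  0.0637 0.0661]
```

Emit:
play_rows(
  motion=[
    [-1,0,-12,0,0,0,0],
    [-1,0,-24,0,0,0,0],
    [-1,0,-40,0,0,0,0],
    [-1,0,-44,0,0,0,0],
    [-1,0,-44,0,0,0,0],
    [-1,0,-36,0,0,0,0],
    [-1,0,-28,0,0,0,0],
    [-1,0,-20,0,0,0,0],
    [-1,0,-14,0,0,0,0],
    [-1,0,-10,0,0,0,0],
  ],
)

```text
clock: 11.75
position: [0.5053, -0.022, 0.1586]
ee_rot: [3.135, 0.171, 0.002]
force: [-0.9, 4.5, 4.4]
width: 0.006
```

Emit:
play_rows(
  motion=[
    [-1,0,4,0,0,0,0],
    [-1,0,7,0,0,0,0],
    [-1,0,9,0,0,0,0],
    [-1,0,9,0,0,0,0],
  ],
)

```text
clock: 12.15
position: [0.5062, -0.031, 0.1584]
ee_rot: [3.136, 0.171, 0.002]
force: [0.6, 5.5, -0.2]
width: 0.005
```

```bash
python3 - <<'E'
from h import *
look('s6.png')
E
```

```text
clamp [-0.0307  0.    ] z 0.1584 F [ 0.62  5.51 -0.21] Fcx 5.4
trig n 213 slope -0.176 x@top -0.0342
profile {30: 6, 34: 8, 38: 7, 42: 10, 46: 5, 50: 7, 54: 7, 58: 6, 62: 6, 66: 7, 70: 16, 74: 18, 78: 12, 82: 8, 86: 4, 90: 2, 94: 7, 98: 45, 102: 52, 106: 27, 110: 40, 114: 9, 118: 16, 122: 16, 126: 15, 130: 14, 134: 16, 138: 12, 142: 12, 146: 15, 150: 8}
blocktop 258 [129.4   4.3]
stem n 25 x [0.0946 0.1004 0.1022]
```

View pics/c_s6.png

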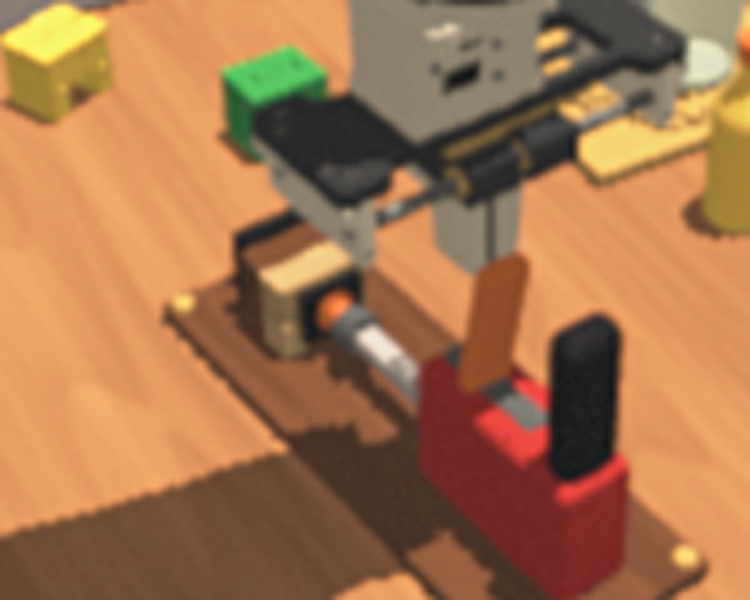

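The pad now touches the block (crop px 320,300), with the rod at about 36.5 mm and 3–4 mm to go to home. For the last stroke I'll stop part way and then creep.

Emit:
play_rows(
  motion=[
    [-1,0,-12,0,0,0,0],
    [-1,0,-24,0,0,0,0],
    [-1,0,-40,0,0,0,0],
    [-1,0,-44,0,0,0,0],
    [-1,0,-44,0,0,0,0],
    [-1,0,-36,0,0,0,0],
    [-1,0,-28,0,0,0,0],
    [-1,0,-22,0,0,0,0],
    [-1,0,-17,0,0,0,0],
    [-1,0,-17,0,0,0,0],
  ],
)

```text
clock: 13.2
position: [0.5047, -0.0146, 0.1588]
ee_rot: [3.137, 0.169, 0.003]
force: [0.1, 5.7, 4.2]
width: 0.007
```

```bash
python3 - <<'E'
from h import *
look('s7.png')
E
```

```text
clamp [-0.0143 -0.0003] z 0.1588 F [0.11 5.72 4.16] Fcx 5.67
trig n 261 slope 0.034 x@top -0.0296
profile {30: 7, 34: 9, 38: 7, 42: 7, 46: 6, 50: 6, 54: 6, 58: 9, 62: 4, 66: 8, 70: 6, 74: 9, 78: 22, 82: 13, 86: 8, 90: 7, 94: 2, 98: 10, 102: 65, 106: 32, 110: 47, 114: 17, 118: 17, 122: 13, 126: 20, 130: 12, 134: 15, 138: 14, 142: 13, 146: 17, 150: 12}
blocktop 261 [130.2   0.4]
stem n 20 x [0.0998 0.1031 0.1049]
```

Emit:
play_rows(
  motion=[
    [-1,0,1.5,0,0,0,0],
    [-1,0,3,0,0,0,0],
    [-1,0,3,0,0,0,0],
  ],
)

```text
clock: 13.55
position: [0.5051, -0.0172, 0.159]
ee_rot: [-3.136, -0.169, -0.003]
force: [-1.5, 6.2, 5.0]
width: 0.003
```

Emit:
play_rows(
  motion=[
    [-1,0,1,0,0,0,0],
    [-1,0,2,0,0,0,0],
    [-1,0,2,0,0,0,0],
  ],
)

```text
clock: 13.85
position: [0.5052, -0.0187, 0.1592]
ee_rot: [-3.134, -0.168, -0.003]
force: [-1.7, 9.3, 2.8]
width: 0.006
```

```bash
python3 - <<'E'
from h import *
look('s8.png')
E
```

```text
clamp [-0.0184 -0.0004] z 0.1592 F [-1.69  9.27  2.76] Fcx 9.4
trig n 261 slope -0.012 x@top -0.0301
profile {30: 8, 34: 6, 38: 6, 42: 7, 46: 8, 50: 6, 54: 5, 58: 8, 62: 6, 66: 7, 70: 6, 74: 7, 78: 22, 82: 15, 86: 10, 90: 6, 94: 3, 98: 5, 102: 71, 106: 28, 110: 48, 114: 19, 118: 13, 122: 15, 126: 16, 130: 12, 134: 17, 138: 15, 142: 16, 146: 12, 150: 10}
blocktop 260 [130.4  -0.2]
stem n 17 x [0.0998 0.1027 0.1049]
```

Emit:
play_rows(
  motion=[
    [-1,0,1,0,0,0,0],
    [-1,0,2,0,0,0,0],
    [-1,0,2.5,0,0,0,0],
    [-1,0,2.5,0,0,0,0],
  ],
)

```text
clock: 14.3
position: [0.5054, -0.0204, 0.1593]
ee_rot: [-3.132, -0.168, -0.002]
force: [-1.2, 9.0, 3.3]
width: 0.004
```

```bash
python3 - <<'E'
from h import *
q=look('s9.png')
# project expected stem: pad back at 108 (block home), collar front for press 4,6,8
for x in (.116,.108,.104,.102,.100,.098,.094): print(x,proj(q,[*cw(x,0),.047]).round(1))
cv2.imwrite('pics/c9.png',cv2.resize(q['img'][210:270,215:290],None,fx=10,fy=10,interpolation=cv2.INTER_NEAREST))
E
```

```text
clamp [-0.02   -0.0004] z 0.1593 F [-1.22  9.01  3.29] Fcx 9.09
trig n 251 slope -0.027 x@top -0.0302
profile {30: 6, 34: 8, 38: 7, 42: 8, 46: 7, 50: 7, 54: 5, 58: 9, 62: 6, 66: 7, 70: 5, 74: 7, 78: 20, 82: 14, 86: 9, 90: 11, 94: 2, 98: 11, 102: 56, 106: 33, 110: 37, 114: 28, 118: 18, 122: 11, 126: 14, 130: 12, 134: 17, 138: 13, 142: 16, 146: 18, 150: 10}
blocktop 260 [129.2   1.2]
stem n 15 x [0.101  0.1025 0.1045]
0.116 [[243.  227.4]]
0.108 [[244.6 228.9]]
0.104 [[245.4 229.6]]
0.102 [[245.8 230. ]]
0.1 [[246.2 230.4]]
0.098 [[246.6 230.7]]
0.094 [[247.4 231.5]]
```

View pics/c9.png

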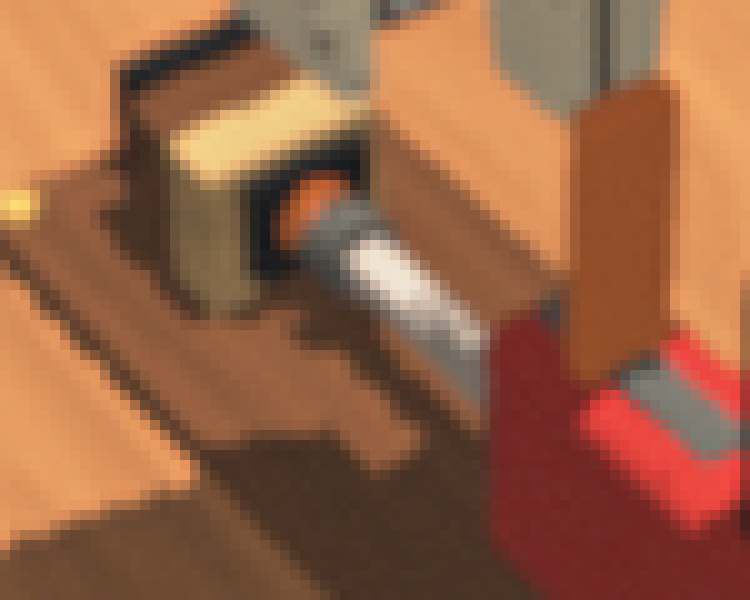

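The orange stem now shows only about half its free length (crop px ~310,205), and the block sits against the fixed jaw. My estimates of the press are 3.6–4.5 mm, so I'll squeeze on a little.

Emit:
play_rows(
  motion=[
    [-1,0,1,0,0,0,0],
    [-1,0,2,0,0,0,0],
    [-1,0,3,0,0,0,0],
    [-1,0,4,0,0,0,0],
    [-1,0,4,0,0,0,0],
    [-1,0,4,0,0,0,0],
  ],
)

```text
clock: 14.95
position: [0.5057, -0.0233, 0.1593]
ee_rot: [-3.13, -0.169, -0.002]
force: [-1.4, 9.0, 3.0]
width: 0.004
```

```bash
python3 - <<'E'
from h import *
for k in range(3):
    q=look('s10%d.png'%k)
E
```

```text
clamp [-0.023  -0.0004] z 0.1593 F [-1.37  8.97  3.01] Fcx 9.07
trig n 239 slope -0.071 x@top -0.0313
profile {30: 7, 34: 6, 38: 8, 42: 7, 46: 9, 50: 6, 54: 5, 58: 8, 62: 5, 66: 7, 70: 5, 74: 8, 78: 19, 82: 15, 86: 10, 90: 11, 94: 6, 98: 5, 102: 65, 106: 26, 110: 46, 114: 20, 118: 13, 122: 17, 126: 13, 130: 11, 134: 18, 138: 16, 142: 14, 146: 13, 150: 10}
blocktop 255 [130.5   2.6]
stem n 13 x [0.1015 0.1039 0.1066]
clamp [-0.023  -0.0004] z 0.1594 F [-0.83  8.88  3.19] Fcx 8.92
trig n 239 slope -0.073 x@top -0.0306
profile {30: 8, 34: 10, 38: 6, 42: 9, 46: 8, 50: 5, 54: 6, 58: 7, 62: 5, 66: 8, 70: 6, 74: 7, 78: 15, 82: 20, 86: 11, 90: 7, 94: 6, 98: 5, 102: 62, 106: 33, 110: 40, 114: 22, 118: 16, 122: 12, 126: 15, 130: 10, 134: 20, 138: 14, 142: 11, 146: 16, 150: 12}
blocktop 254 [130.4   1.8]
stem n 13 x [0.101  0.1029 0.1049]
clamp [-0.023  -0.0004] z 0.1593 F [-1.65  9.56  2.34] Fcx 9.69
trig n 239 slope -0.062 x@top -0.0311
profile {30: 9, 34: 5, 38: 8, 42: 7, 46: 8, 50: 6, 54: 5, 58: 8, 62: 4, 66: 9, 70: 4, 74: 8, 78: 14, 82: 20, 86: 9, 90: 11, 94: 5, 98: 6, 102: 64, 106: 28, 110: 43, 114: 25, 118: 13, 122: 14, 126: 17, 130: 12, 134: 19, 138: 15, 142: 12, 146: 14, 150: 12}
blocktop 257 [129.4   1.2]
stem n 13 x [0.1006 0.1034 0.104 ]
```

```bash
python3 - <<'E'
from h import *
arm.sign_off()
E
```

```text
the job is handed in; nothing more can be done
```

I set the tray handle on the bed, pumped it home against the fixed jaw and handed in with the trigger still held back. The pad was pressed in about 5.7 mm of its 12. The interface reports no verdict, so the result below rests on my own measurements.

- **Placing:** I let the handle go at about clamp x 127.6 mm, y 0.1 mm, turned 0.5° from square. The pad was clear of it at that point.
- **Pumping:** I made three full pulls on the trigger with shut fingers, then one partial pull that I crept in. I never touched the rod or pad, and the other things on the counter were not disturbed as far as I saw.
- **Last check on the pad:** The trigger angle and the count of visible orange stem pixels (25 free, 13 at the end) both gave about 5.7 mm. The fingers were pushing the trigger with about 9 N.
- **Checks that disagreed:**
  - The push force stayed near 9 N over the last few millimetres instead of rising a little as I expected.
  - The depth-based centre of the handle's top read about x 130 mm, y 1–3 mm. That is short of home, but the gripper was in that view and made it unreliable.
  - From the stem and pad position I put the handle at about 136–138 mm, and the last close-up showed it against the fixed jaw.

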